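# Hang a ring gauge on the gauge tree

## Robot

A 7-joint arm with a two-finger parallel gripper is mounted at the origin on the work surface; the furniture and walls round the work are solid. World frame = base frame: x ahead of the robot, y to its left, z up, the work surface at z = 0. Lengths are in m, angles in rad, forces in N, time in s.
With the tool pointing down it reaches from about 0.4 to 0.85 m from the base axis. Payload 4.5 kg.
Tool frame: the origin (TCP) lies midway between the tips of the shut fingers; the grasp point (between the pads) lies 19 mm behind it; z points along the fingers, y is the line along which they close (so a half turn about z gives the same grasp; the last joint's range is limited). The gripper opens to 85 mm and grips with 20 to 120 N. Pads are 22 mm wide; open, the fingers measure 114 mm over their backs; the gripper's body (76 mm by 85 mm) begins 54 mm behind the grasp point. The pads swing forward as they close: fully open they stand 13 mm farther back than shut.
Start: joints at [1.25, 0.689, -0.195, 1.565, 0.157, 0.902, -0.215], TCP at [0.217, -0.586, 0.231] pointing down, gripper open.
Joint ranges: [-3.01, 3.01], [-0.46, 2.08], [-1.47, 1.51], [0.13, 2.56], [-1, 4.14], [0.04, 2.09], [-2.66, 2.66]. Speed limits (rad/s): [2.57, 2.57, 3.14, 3.14, 3.14, 3.14, 3.14].

## Interface

Orientations are given as [roll, pitch, yaw] about the fixed x, y, z axes, in that order (R = Rz(yaw) Ry(pitch) Rx(roll)).
In Python, from bench import ctrl gives the robot as it stands.
- The arm moves only by the tool arm_command, never from a script. Its argument "steps" is a list that holds one entry, the list of rows, each a list of 4 numbers: the shift along the tool's x, y, z in parts of the range, where 1.0 means 0.6 m, then the turn about the tool's z in normalised numbers (1 is 360 degrees). A call has 1 to 5 rows; each row is the pose to reach, as a shift and turn from the pose commanded when the call began, along the tool's axes at that moment; what a row does not reach only later rows make up. A row lasts 1/12 s, in which the tool goes at most 41.7 mm and 7.16 degrees, less where a joint would pass 70% of its speed; a pose out of reach is approached as far as the arm can. A call with a gripper value outside its range is refused whole. "grip" is the opening, from -1 (shut) to 1 (fully open), set as the call begins (left out, the last holds). The fingers move at their own pace and stop on an object; "newtons" is the grip in N (left out, the last holds). Time passes only in rows, so rows that repeat a pose let the fingers close. It gives the time, the measured TCP pose, the force, the opening and the grip force at its end, in the units of the state.
- ctrl.get_obs(): the state, without advancing time (a new reading comes with each control period).
- ctrl.get_image(name): name is "scene" or "top" or "wrist"; returns (picture, depth): 420x560x3 uint8, red, green, blue; 420x560 float32, m along the optical axis (not along the pixel's ray), 0 where there is no reading.
- ctrl.get_calibration(name): a dict with "K" (3x3 intrinsics, pixels), "dist" ([k1, k2, p1, p2, k3] as OpenCV has them; the pictures are not rectified), "world_from_camera" (4x4, takes a point from camera to world coordinates); the wrist camera has in their place "T_tool_cam" (4x4, takes a point from camera to tool coordinates, whose origin is the TCP and whose axes are the flange's). Camera axes: x right, y down, z forward; pixel columns grow to the right and rows downward; lengths in m; the calibration is good to about 2 mm. A picture is of the moment at which its call begins: read the wrist's pose just before it. get_calibration takes no time and is no camera call.
- ctrl.finish_job(): hands the job in; it is judged then, once.
Trained networks look in the newest picture that a camera, given by its name, has taken for a name from the list of things; names that differ only in an ending like _2 or _b are one class to them, and where a whole thing is asked for, a point or a joint stands for the part that bears it (a point fixed in the world has none). Each returns a list of dicts, best first, with "p" (0 to 1); they miss things now and then, are a little off and sometimes report something else, mostly with a low value. They report only what shows in the picture. A call takes as long as a camera call.
- ctrl.silhouettes(thing, camera): "mask" (420x560 bool, what is visible of it) and "pixel" ([column, row] in pixels, amid what is visible of it).
- ctrl.tip_of(thing, camera): "pixel" ([column, row] in pixels: a listed point, or the origin of a listed thing).
The state is a dict: "clock": time; "joint_pos": joint angles; "dq": joint speeds; "tau": joint torques, N m; "tool_pos": TCP position; "orientation": TCP orientation; "force": force on the tool from outside, world axes, zero at the start; "moment": the same for the moment, N m; "finger_gap": opening from 0.0 (shut) to 1.0 (fully open); "gripper_force": force on a finger pad.
Only numpy, scipy, OpenCV 4.12 (cv2) and the standard library are available. Lean on these libraries where they do the work, as an engineer would, in place of code of your own. Each camera call takes 0.05 s, during which the arm holds its last target. There are 200 camera calls.

## Task

Gently turn the gauge tree round to its stop, so that the empty branch points along the yellow mark on its foot, towards the robot. Then pick up the ring gauge with the blue handle, hang it on that branch and press it down past the spring catch until it sits home, holding it there for a moment with about 12 N, and let go. Never push on the tree with more than 25 N, and leave the black pot and the tape roll alone.

Things in the scene. Friction and masses are not known exactly. Their poses are not given: they have to be found in the camera images.
- stand: Fixed foot of the gauge tree, a grey disc 150 mm across; origin at its centre on the bench, on the tree's upright turning axis; its -x axis is the loading direction. On it a telescopic column, clamped at an unmeasured height, carries three branches 120 degrees apart. Branch height H (where a gauge's underside rests) is anywhere from 110 to 134 mm above the bench: feel for it.
- mark (a point): Yellow mark on the foot, 52 mm from the turning axis, in the loading direction. Above it comes the empty branch. Each branch ends 115 mm from the axis in an upright steel peg, 16 mm in diameter, rising from a brass seat washer (34 mm across) at H to H + 38 mm; its top 10 mm taper to 6 mm across. The empty branch's washer floats, see seat.
- hub (a point): Point on the turning axis at the lowest branch height, 110 mm above the bench, fixed. The blue hub here stays below H + 10 mm. The two other branches carry gauges with a red and a yellow handle, fixed on, of the same size as the blue one (up to H + 66 mm). The branch arms are steel bars 12 mm thick, H - 50 to H - 4 mm high.
- tree (a joint): Turning angle of the tree, rad: 0 at the hard stop, where the empty branch points along the stand's -x axis; grows clockwise seen from above, to 2.6: the empty peg stands at (-115 cos q, +115 sin q) mm in the stand's frame. It stays where it is left. Turning takes 2 to 3 N at the peg; closed fingertips can push the peg sideways.
- catch (a joint): Spring catch of the empty peg: a brass ball nose 4 mm out of the peg on the side away from the axis, its middle 20 mm above H. 0 = out, grows in m as it is pressed in (to 4.5 mm). A gauge merely put on the peg rests on the nose, some 25 mm too high; pressing it past takes about 3 to 10 N; once it is home the nose springs out again above the ring.
- seat (a joint): Travel of the empty branch's floating seat washer, m: 0 = up, 2 mm above H; 0.002 = down at H, where it is hard. A light spring (about 1 N) lifts it; the gauge's weight keeps it down once the gauge is past the catch.
- gauge: Loose ring gauge, about 0.2 kg: steel ring 56 mm across, bore 19 mm, 14 mm high; above it on two thin legs (x = +-20 mm) a blue grip bar 50 mm long in x, 14 mm wide in y, 50 to 66 mm above the underside. Origin: centre of the underside, z up. Stands upright at first. Grip the bar across its width from above, fingertips 40 mm or more above the underside to clear the peg. Any yaw will do.
- glue_pot: Small black pot, 42 mm across, 78 mm high, standing on the bench; origin at the centre of its underside. Leave alone.
- tape_roll: Black roll of tape lying flat, 69 mm across, 19 mm high; origin at the centre of its underside. Leave alone.

How it is judged:
On the way, in this order (a step that is already met when the one before it is completed fails the run):
1. the tree is turned to its stop, the empty branch at the yellow mark (value of joint tree below 0.05 rad), for 0.2 s.
2. the gauge is pressed firmly home on the empty peg: past the catch, its washer down, pressed with more than 8 N, the tree at its stop (value of joint tree below 0.05 rad and x of gauge in the frame of stand between -0.122 and -0.108 m and y of gauge in the frame of stand between -0.009 and 0.009 m and value of joint seat above 0.001 m and value of joint catch below 0.0012 m and contact force between gauge and stand above 8 N), for 0.2 s.
At the end, for the whole second after the job is handed in: The tree is within 0.05 rad of its stop; the blue-handled gauge is on the empty peg (within 7 mm along, 9 mm across the branch), upright within 0.1 rad, home: seat washer down by over 1 mm and the catch out again above the ring (in by under 1.2 mm); released and at rest (value of joint tree below 0.05 rad and x of gauge in the frame of stand between -0.122 and -0.108 m and y of gauge in the frame of stand between -0.009 and 0.009 m and value of joint seat above 0.001 m and value of joint catch below 0.0012 m and angle between gauge's own z axis and vertical below 0.1 rad and linear speed of gauge below 0.02 m/s and contact force between the fingers and gauge below 0.1 N); the robot touches nothing.
It fails at once if something pushes on the gauge tree with more than 25 N (contact force between anything else and stand above 25 N).
It fails at once if the black pot is moved by more than 15 mm (distance of glue_pot from where it was at the start of the episode above 0.015 m).
It fails at once if the tape roll is moved by more than 15 mm (distance of tape_roll from where it was at the start of the episode above 0.015 m).
It also fails if it takes over 64 s, if anything falls off the work surface, if the arm or the gripper's body presses on something with over 40 N, if the wrist force passes 120 N, or if a joint passes its speed limit or range.

## Working session

There is one attempt and no reset: what is moved stays moved. The work goes in short steps, Python scripts to look and compute and a tool call to move; the robot and the scene stay as the last step left them, time stands still between calls to the robot, and variables do not carry over. Pictures are saved under pics/ and viewed, at most 10 in all, crops included, and the job is handed in when it is done.

Besides the shell and the picture viewer there is one more tool, called after "Call:" in YAML: its name, and indented under it one key for each argument. arm_command: Moves the arm, as the interface text tells. Its arguments: {"type":"object","properties":{"steps":{"type":"array","items":{"type":"array","items":{"type":"array","items":{"type":"number"}}}},"grip":{"type":"number"},"newtons":{"type":"number"}},"required":["steps"]}

```bash
mkdir -p pics; cat > h.py <<'E'
import numpy as np,cv2
from scipy.spatial.transform import Rotation as R
from bench import ctrl
def world(cam,px,z=None,depth=None,o=None):
    c=ctrl.get_calibration(cam);K=np.array(c["K"]);d=np.array(c["dist"])
    if cam=="wrist":
        T=np.eye(4);T[:3,:3]=R.from_euler('xyz',o["orientation"]).as_matrix();T[:3,3]=o["tool_pos"];T=T@np.array(c["T_tool_cam"])
    else: T=np.array(c["world_from_camera"])
    u=cv2.undistortPoints(np.array(px,float).reshape(-1,1,2),K,d).reshape(-1,2)
    r=np.c_[u,np.ones(len(u))]
    if depth is not None: return (r*np.reshape(depth,(-1,1)))@T[:3,:3].T+T[:3,3]
    w=r@T[:3,:3].T; return T[:3,3]+w*((z-T[2,3])/w[:,2:])
def cloud(cam,mask,dep,o=None):
    v,u=np.nonzero(mask&(dep>0)); return world(cam,np.c_[u,v],depth=dep[v,u],o=o)
E
python3 - <<'E'
from h import *
o=ctrl.get_obs();print({k:np.round(v,3).tolist() for k,v in o.items()})
ims=[]
for cam in("top","scene"):
    im,d=ctrl.get_image(cam);cv2.imwrite(f"pics/{cam}0.png",im[:,:,::-1])
    for t in("gauge","glue_pot","tape_roll","stand","tree","seat","catch"):
        for s in ctrl.silhouettes(t,cam)[:2]:
            P=cloud(cam,s["mask"],d)
            if len(P): print(cam,t,round(s["p"],2),np.round(s["pixel"]),len(P),np.round(np.percentile(P,[2,50,98],axis=0),3).tolist())
    for t,z in(("mark",.012),("hub",.11),("stand",0),("gauge",0),("glue_pot",0),("tape_roll",0)):
        for s in ctrl.tip_of(t,cam)[:2]: print(cam,"tip",t,round(s["p"],2),np.round(s["pixel"]),np.round(world(cam,s["pixel"],z=z),3).tolist())
E
```

```text
{'clock': 0.0, 'joint_pos': [1.25, 0.69, -0.194, 1.566, 0.157, 0.902, -0.215], 'dq': [-0.001, 0.002, -0.001, 0.001, -0.001, 0.001, 0.0], 'tau': [0.0, -53.962, -1.266, -15.854, 0.009, 0.009, -0.0], 'tool_pos': [0.217, -0.585, 0.23], 'orientation': [-3.14, 0.0, 0.355], 'force': [0.273, 0.096, 0.152], 'moment': [-0.006, -0.009, 0.025], 'gripper_force': 0.0, 'finger_gap': 0.998}
top gauge 0.81 [181. 252.] 403 [[0.408, 0.282, -0.004], [0.432, 0.303, 0.015], [0.457, 0.335, 0.068]]
top glue_pot 0.54 [173. 166.] 299 [[0.621, 0.309, 0.011], [0.637, 0.321, 0.075], [0.657, 0.344, 0.081]]
top tape_roll 0.64 [399. 243.] 485 [[0.411, -0.253, -0.002], [0.443, -0.221, 0.019], [0.474, -0.189, 0.023]]
top stand 0.79 [325. 191.] 3760 [[0.505, -0.176, 0.006], [0.568, -0.048, 0.019], [0.7, 0.034, 0.182]]
top tree 0.74 [326. 192.] 1828 [[0.497, -0.182, 0.011], [0.562, -0.046, 0.127], [0.708, 0.042, 0.183]]
top tree 0.15 [324. 193.] 4112 [[0.502, -0.179, -0.001], [0.568, -0.048, 0.018], [0.706, 0.036, 0.182]]
top seat 0.69 [175. 168.] 298 [[0.621, 0.309, 0.008], [0.637, 0.321, 0.075], [0.654, 0.344, 0.081]
[... 969 characters left out ...]
1 [296. 164.] 1179 [[0.499, -0.18, 0.072], [0.571, -0.042, 0.129], [0.71, 0.043, 0.185]]
scene catch 0.35 [366. 185.] 321 [[0.413, -0.249, 0.003], [0.444, -0.213, 0.019], [0.475, -0.185, 0.025]]
scene tip mark 0.85 [313. 196.] [[0.54, -0.081, 0.012]]
scene tip hub 0.7 [362. 186.] [[0.388, -0.082, 0.11]]
scene tip hub 0.62 [294. 167.] [[0.592, -0.054, 0.11]]
scene tip stand 0.86 [296. 202.] [[0.575, -0.039, 0.0]]
scene tip gauge 0.69 [263. 290.] [[0.44, 0.301, 0.0]]
scene tip gauge 0.44 [191. 264.] [[0.643, 0.334, 0.0]]
scene tip glue_pot 0.83 [192. 264.] [[0.643, 0.333, 0.0]]
scene tip glue_pot 0.51 [294. 166.] [[0.694, -0.207, 0.0]]
scene tip tape_roll 0.73 [363. 184.] [[0.46, -0.241, 0.0]]
```

View pics/top0.png

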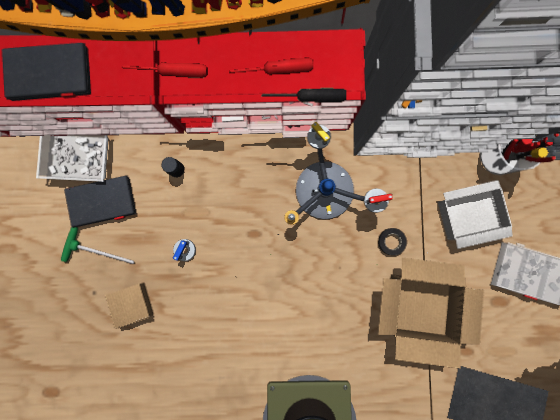

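View pics/scene0.png

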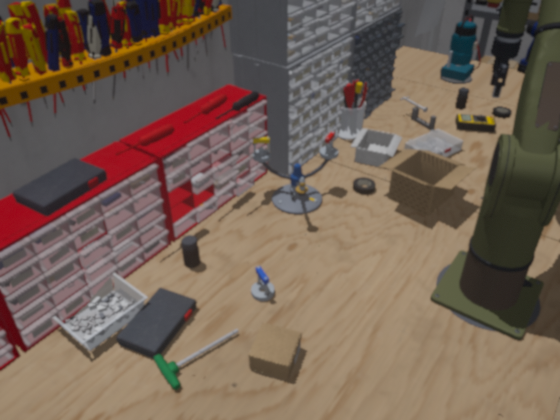

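The top view shows the hub at (327,187), the empty peg at (292,217), the mark near (328,210), the blue gauge at (183,250), the pot at (172,167) and the tape at (392,242). The scene view agrees. Next I'll refine the geometry.

```bash
python3 - <<'E'
from h import *
im,d=ctrl.get_image("top")
s=ctrl.silhouettes("stand","top")[0]
v,u=np.mgrid[:420,:560];W=world("top",np.c_[u.ravel(),v.ravel()],depth=d.ravel()).reshape(420,560,3)
hsv=cv2.cvtColor(im,cv2.COLOR_RGB2HSV)
yel=(hsv[...,0]>18)&(hsv[...,0]<35)&(hsv[...,1]>150)&(hsv[...,2]>110)
m=yel&(abs(u-328)<10)&(abs(v-210)<10)
print("yellow",m.sum(),np.c_[u[m],v[m]].mean(0),W[m].mean(0).round(4),W[m].min(0).round(3),W[m].max(0).round(3))
disc=s["mask"]&(W[...,2]<.03)&(W[...,2]>.004)
c=cv2.minEnclosingCircle(W[disc][:,:2].astype(np.float32));print("disc",c,np.median(W[disc][:,2]))
mm=disc.astype(np.uint8);cn=max(cv2.findContours(mm,0,2)[0],key=len);print(cv2.fitEllipse(cv2.convexHull(cn)))
blue=(hsv[...,0]>105)&(hsv[...,0]<125)&(hsv[...,1]>150)
for n,c0 in(("bar",(181,250)),("hub",(327,187))):
    b=blue&(abs(u-c0[0])<15)&(abs(v-c0[1])<15);P=W[b]
    if n=="bar":P=P[P[:,2]>.05]
    C=cv2.minAreaRect(P[:,:2].astype(np.float32));q=P[:,:2]-P[:,:2].mean(0);e=np.linalg.svd(q,full_matrices=False)[2][0]
    print(n,b.sum(),np.median(P,0).round(4),C,np.degrees(np.arctan2(e[1],e[0])))
b=(abs(u-292)<14)&(abs(v-217)<14)&(W[...,2]>.09)
for z in np.arange(.1,.16,.008):
    P=W[b&(abs(W[...,2]-z)<.004)]
    if len(P):print(round(z,3),len(P),P.mean(0).round(4))
# gauge ring
b=(abs(u-183)<18)&(abs(v-250)<18)&(W[...,2]>.009)&(W[...,2]<.02);P=W[b];print("ring",cv2.minEnclosingCircle(P[:,:2].astype(np.float32)),np.median(P,0))
# box height
b=(u>375)&(u<485)&(v>255)&(v<370);print("box",np.percentile(W[b],[1,99],axis=0).round(3))
cv2.imwrite("pics/crop.png",cv2.resize(im[150:260,260:400,::-1],None,fx=5,fy=5,interpolation=cv2.INTER_CUBIC))
E
```

```text
Traceback (most recent call last):
IndexError: list index out of range
```

```bash
python3 - <<'E'
from h import *
im,d=ctrl.get_image("top")
v,u=np.mgrid[:420,:560];W=world("top",np.c_[u.ravel(),v.ravel()],depth=d.ravel()).reshape(420,560,3)
hsv=cv2.cvtColor(im,cv2.COLOR_RGB2HSV)
yel=(hsv[...,0]>18)&(hsv[...,0]<35)&(hsv[...,1]>150)&(hsv[...,2]>110)
m=yel&(abs(u-328)<10)&(abs(v-210)<10)
print("yellow",m.sum(),np.c_[u[m],v[m]].mean(0),W[m].mean(0).round(4),W[m].min(0).round(3),W[m].max(0).round(3))
disc=(abs(u-325)<40)&(abs(v-191)<40)&(W[...,2]<.03)&(hsv[...,1]<60)
P=W[disc&(W[...,2]>.004)];print("disc",cv2.minEnclosingCircle(P[:,:2].astype(np.float32)),np.median(P,0),len(P))
blue=(hsv[...,0]>105)&(hsv[...,0]<125)&(hsv[...,1]>150)
for n,c0 in(("bar",(181,250)),("hub",(327,187))):
    b=blue&(abs(u-c0[0])<15)&(abs(v-c0[1])<15);P=W[b]
    if n=="bar":P=P[P[:,2]>.05]
    C=cv2.minAreaRect(P[:,:2].astype(np.float32));q=P[:,:2]-P[:,:2].mean(0);e=np.linalg.svd(q,full_matrices=False)[2][0]
    print(n,b.sum(),np.median(P,0).round(4),C,np.degrees(np.arctan2(e[1],e[0])))
b=(abs(u-292)<14)&(abs(v-217)<14)&(W[...,2]>.09)
for z in np.arange(.1,.16,.008):
    P=W[b&(abs(W[...,2]-z)<.004)]
    if len(P):print(round(z,3),len(P),P.mean(0).round(4))
b=(abs(u-183)<18)&(abs(v-250)<18)&(W[...,2]>.009)&(W[...,2]<.02);P=W[b];print("ring",cv2.minEnclosingCircle(P[:,:2].astype(np.float32)),np.median(P,0))
b=(u>375)&(u<485)&(v>255)&(v<370);print("box",np.percentile(W[b],[1,99],axis=0).round(3))
cv2.imwrite("pics/crop.png",cv2.resize(im[150:260,260:400,::-1],None,fx=5,fy=5,interpolation=cv2.INTER_CUBIC))
E
```

```text
yellow 21 [328.23809524 207.76190476] [ 0.5307 -0.0619  0.0161] [ 0.525 -0.067  0.013] [ 0.538 -0.056  0.02 ]
disc ((0.5946518182754517, -0.07513356953859329), 0.10137505829334259) [ 0.58001625 -0.05135682  0.01370918] 2001
bar 107 [0.4324 0.3066 0.0649] ((0.43286213278770447, 0.3071453273296356), (0.012575315311551094, 0.04700019955635071), 62.21514892578125) 151.86115876436398
hub 204 [ 0.5745 -0.0512  0.0995] ((0.5288265347480774, -0.0043354332447052), (0.037475429475307465, 0.17545437812805176), 45.01355743408203) 143.16119593320218
0.1 2 [0.5156 0.0197 0.0983]
0.116 97 [0.5049 0.0343 0.1171]
0.124 12 [0.5015 0.0368 0.121 ]
0.132 1 [0.4944 0.037  0.1346]
0.14 16 [0.5001 0.0388 0.1409]
0.148 26 [0.5044 0.0345 0.1474]
0.156 8 [0.5043 0.0341 0.1536]
ring ((0.4325125217437744, 0.3076551854610443), 0.027766028419137) [0.43125064 0.2992791  0.01347144]
box [[ 0.127 -0.444 -0.005]
 [ 0.403 -0.164  0.131]]
```

View pics/crop.png

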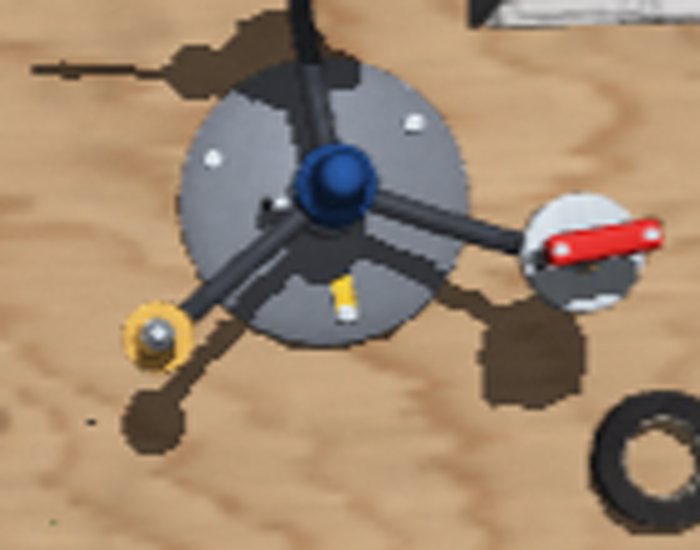

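The crop shows the mark running from the hub towards (347,312), about 11° right of straight towards the robot, with the peg top at (158,332). That puts the axis at about (0.577,-0.052), H at about 0.117, the peg at (0.504,0.034) and its target at about (0.464,-0.074). Now I'll move.

Units first: shifts go in shares of 0.6 m and turns go in shares of 360 degrees. So 15 cm is 0.25, -14 cm is -0.2333, 34 degrees is 0.0944.

Call:
arm_command:
  steps:
    - [[0.05,-0.0467,-0.05,0.0167],[0.1,-0.0933,-0.0833,0.0361],[0.15,-0.14,-0.0833,0.0556],[0.2,-0.1867,-0.0833,0.075],[0.25,-0.2333,-0.0833,0.0944]]
  grip: -1
  newtons: 30

```text
clock: 1.97
tool_pos: [0.3055, -0.4103, 0.2821]
orientation: [3.141, -0.002, -0.245]
force: [1.2, 0.2, 0.3]
finger_gap: 0.298
gripper_force: 0.0
```

```bash
cat >> h.py <<'E'
def go(x,y,z,deg,o=None):
    """tool-axes shift (cm) and turn (deg) from now to world goal"""
    o=o or ctrl.get_obs();ps=R.from_euler('xyz',o["orientation"])
    t=ps.as_matrix().T@(np.array([x,y,z])-o["tool_pos"])*100
    dy=(np.degrees(o["orientation"][2])-deg+180)%360-180
    return t.round(2).tolist()+[round(dy,1)]
def st():
    o=ctrl.get_obs();print(round(o["clock"],2),np.round(o["tool_pos"],4).tolist(),np.degrees(o["orientation"]).round(1).tolist(),"F",np.round(o["force"],1).tolist(),"gap",round(o["finger_gap"],2),round(o["gripper_force"],1),"q",np.round(o["joint_pos"],2).tolist());return o
E
python3 -c "
from h import *
st();print(go(.539,.063,.28,-50))"
```

```text
1.97 [0.3055, -0.4103, 0.2821] [179.9, -0.1, -14.1] F [1.2, 0.2, 0.3] gap 0.3 0.0 q [0.86, 0.47, -0.03, 1.84, 0.02, 0.83, -0.99]
[11.15, -51.58, 0.18, np.float64(35.9)]
```

In the tool's units: -20 cm is -0.3333, -16 cm is -0.2667, -35 degrees is -0.0972.

Call:
arm_command:
  steps:
    - [[0.015,-0.0667,0,-0.0194],[0.03,-0.1333,0,-0.0389],[0.045,-0.2,0,-0.0583],[0.06,-0.2667,0,-0.0778],[0.075,-0.3333,0,-0.0972]]

```text
clock: 2.38
tool_pos: [0.3963, -0.2261, 0.2816]
orientation: [3.141, -0.001, 0.378]
force: [1.8, -0.1, 0.4]
finger_gap: 0.003
gripper_force: 0.0
```

```bash
python3 -c "
from h import *
st();print(go(.539,.063,.28,130))"
```

```text
2.38 [0.3963, -0.2261, 0.2816] [179.9, -0.0, 21.7] F [1.8, -0.1, 0.4] gap 0.0 0.0 q [0.57, 0.4, -0.22, 1.98, 0.12, 0.77, -0.92]
[23.93, -21.6, 0.16, np.float64(-108.3)]
```

In the tool's units: 12.5 cm is 0.2083, -11.3 cm is -0.1883, -35 degrees is -0.0972.

Call:
arm_command:
  steps:
    - [[0.0417,-0.0367,0,-0.0194],[0.0833,-0.075,0,-0.0389],[0.125,-0.1133,0,-0.0583],[0.1667,-0.15,0,-0.0778],[0.2083,-0.1883,0,-0.0972]]

```text
clock: 2.8
tool_pos: [0.4717, -0.0758, 0.2815]
orientation: [3.141, -0.0, 0.989]
force: [0.4, -1.3, -0.2]
finger_gap: 0.0
gripper_force: 0.0
```

```bash
python3 -c "
from h import *
st();print(go(.539,.063,.28,130))"
```

```text
2.8 [0.4717, -0.0758, 0.2815] [179.9, -0.0, 56.7] F [0.4, -1.3, -0.2] gap 0.0 0.0 q [0.33, 0.45, -0.4, 1.92, 0.23, 0.82, -0.78]
[15.29, -2.0, 0.15, np.float64(-73.3)]
```

In the tool's units: 14.6 cm is 0.2433, 12.4 cm is 0.2067, -35 degrees is -0.0972.

Call:
arm_command:
  steps:
    - [[0.0533,-0.0067,0,-0.0194],[0.1067,-0.0133,0,-0.0389],[0.16,-0.02,0,-0.0583],[0.2067,-0.0267,0,-0.0778],[0.2433,-0.0333,0,-0.0972]]

```text
clock: 3.22
tool_pos: [0.5363, 0.0582, 0.2815]
orientation: [3.14, -0.001, 1.602]
force: [0.6, -0.5, -0.0]
finger_gap: -0.002
gripper_force: 0.0
```

In the tool's units: -35 degrees is -0.0972.

Call:
arm_command:
  steps:
    - [[0,0,0,-0.0194],[0,0,0,-0.0389],[0,0,0,-0.0583],[0,0,0,-0.0778],[0,0,0,-0.0972]]

```text
clock: 3.63
tool_pos: [0.5354, 0.0554, 0.2813]
orientation: [3.142, 0.0, 2.211]
force: [0.9, -0.0, 0.1]
finger_gap: 0.001
gripper_force: 0.0
```

```bash
python3 - <<'E'
from h import *
o=st();print(go(.539,.063,.132,130))
im,d=ctrl.get_image("wrist");cv2.imwrite("pics/w1.png",im[:,:,::-1])
v,u=np.mgrid[:420,:560];W=world("wrist",np.c_[u.ravel(),v.ravel()],depth=d.ravel(),o=o).reshape(420,560,3)
for t in("seat","tree","catch"):
    for s in ctrl.silhouettes(t,"wrist")[:2]:
        P=W[s["mask"]];print(t,s["p"],s["pixel"],np.percentile(P,[2,50,98],axis=0).round(3).tolist())
for t,z in (("hub",.11),("mark",.014)):
    for s in ctrl.tip_of(t,"wrist")[:2]: print(t,round(s["p"],2),s["pixel"],world("wrist",s["pixel"],z=z,o=o).round(4))
E
```

```text
3.63 [0.5354, 0.0554, 0.2813] [180.0, 0.0, 126.7] F [0.9, -0.0, 0.1] gap 0.0 0.0 q [0.25, 0.59, -0.73, 1.75, 0.46, 0.98, -0.02]
[0.4, 0.74, 14.93, np.float64(-3.3)]
seat 0.78 [248.5, 181.4] [[0.491, 0.02, 0.116], [0.507, 0.039, 0.118], [0.522, 0.05, 0.119]]
tree 0.74 [242.9, 218.1] [[0.493, -0.152, 0.06], [0.531, 0.006, 0.117], [0.569, 0.05, 0.159]]
catch 0.42 [239.3, 184.7] [[0.496, 0.035, 0.136], [0.501, 0.042, 0.14], [0.509, 0.045, 0.143]]
hub 0.75 [250.1, 292.0] [[ 0.5746 -0.0529  0.11  ]]
mark 0.61 [226.8, 238.9] [[ 0.5316 -0.0583  0.014 ]]
```

View pics/w1.png

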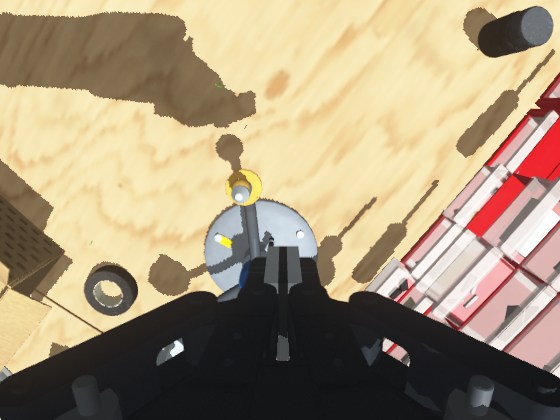

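The wrist view shows the peg and washer at (243,185), the fingers at its back side (the right of the picture), the mark at (226,240) and H ≈ 0.1165. I'll lower beside the peg.

In the tool's units: 14.8 cm is 0.2467, 11.5 cm is 0.1917, -3 degrees is -0.0083.

Call:
arm_command:
  steps:
    - [[0.0067,0.0117,0.0583,-0.0083],[0.0067,0.0117,0.125,-0.0083],[0.0067,0.0117,0.1917,-0.0083],[0.0067,0.0117,0.2467,-0.0083],[0.0067,0.0117,0.2467,-0.0083]]

```text
clock: 4.35
tool_pos: [0.5346, 0.0612, 0.1279]
orientation: [-3.131, -0.004, 2.256]
force: [-0.4, -0.9, -0.6]
finger_gap: -0.004
gripper_force: 0.0
```

```bash
cat >> h.py <<'E'
C=np.array([.576,-.0525])
def arc(back,degs,z=.132,r=.115):
    """rows: TCP 'back' m behind the peg at tree angle (deg from world -x, + toward +y)"""
    o=ctrl.get_obs();out=[]
    for a in degs:
        A=np.radians(a);p=C+r*np.array([-np.cos(A),np.sin(A)])+back*np.array([np.sin(A),np.cos(A)])
        print(a,p.round(4),go(*p,z,180-a))
E
python3 -c "
from h import *
st();arc(.035,[50]);arc(.025,[50,45,40,35,30])"
```

```text
4.35 [0.5346, 0.0612, 0.1279] [-179.4, -0.2, 129.3] F [-0.4, -0.9, -0.6] gap -0.0 0.0 q [0.15, 0.79, -0.59, 1.9, 0.68, 0.68, -0.18]
50 [0.5289 0.0581] [0.12, -0.64, -0.4, np.float64(-0.7)]
50 [0.5212 0.0517] [0.11, -1.64, -0.39, np.float64(-0.7)]
45 [0.5124 0.0465] [0.27, -2.66, -0.38, np.float64(-5.7)]
40 [0.504  0.0406] [0.35, -3.68, -0.37, np.float64(-10.7)]
35 [0.4961 0.0339] [0.33, -4.71, -0.36, np.float64(-15.7)]
30 [0.4889 0.0267] [0.22, -5.73, -0.35, np.float64(-20.7)]
```

In the tool's units: -2 cm is -0.0333, -1.6 cm is -0.0267, -2 degrees is -0.0056.

Call:
arm_command:
  steps:
    - [[0.0017,-0.0067,0,-0.0028],[0.0017,-0.0133,0,-0.0028],[0.0017,-0.02,0,-0.0028],[0.0017,-0.0267,0,-0.0028],[0.0017,-0.0333,0,-0.0056]]

```text
clock: 4.77
tool_pos: [0.5231, 0.0505, 0.1349]
orientation: [3.139, 0.002, 2.292]
force: [0.2, 0.8, 0.1]
finger_gap: 0.001
gripper_force: 0.0
```

```bash
python3 -c "
from h import *
st();arc(.023,[50,45,40,35,30])"
```

```text
4.77 [0.5231, 0.0505, 0.1349] [179.9, 0.1, 131.3] F [0.2, 0.8, 0.1] gap 0.0 0.0 q [0.17, 0.76, -0.6, 1.94, 0.7, 0.65, -0.16]
50 [0.5197 0.0504] [0.21, -0.27, 0.29, np.float64(1.3)]
45 [0.5109 0.0451] [0.39, -1.27, 0.28, np.float64(-3.7)]
40 [0.5027 0.039 ] [0.48, -2.29, 0.28, np.float64(-8.7)]
35 [0.495  0.0323] [0.49, -3.32, 0.28, np.float64(-13.7)]
30 [0.4879 0.0249] [0.4, -4.34, 0.28, np.float64(-18.7)]
```

In the tool's units: -2.4 cm is -0.04, -1.9 cm is -0.0317, -9 degrees is -0.025.

Call:
arm_command:
  steps:
    - [[0.0017,-0.0067,0,0],[0.005,-0.015,0,-0.0056],[0.0067,-0.0233,0,-0.0111],[0.0067,-0.0317,0,-0.0167],[0.0067,-0.04,0,-0.025]]

```text
clock: 5.18
tool_pos: [0.5024, 0.0387, 0.1339]
orientation: [3.139, 0.001, 2.454]
force: [2.1, 2.1, 3.7]
finger_gap: -0.0
gripper_force: 1.7
```

```bash
python3 -c "
from h import *
st();arc(.023,[40,35,30,25,20,15])"
```

```text
5.18 [0.5024, 0.0387, 0.1339] [179.9, 0.1, 140.6] F [2.1, 2.1, 3.7] gap -0.0 1.7 q [0.21, 0.76, -0.63, 2.01, 0.76, 0.63, -0.05]
40 [0.5027 0.039 ] [-0.0, 0.04, 0.19, np.float64(0.6)]
35 [0.495  0.0323] [0.16, -0.97, 0.19, np.float64(-4.4)]
30 [0.4879 0.0249] [0.24, -1.99, 0.19, np.float64(-9.4)]
25 [0.4815 0.0169] [0.23, -3.01, 0.18, np.float64(-14.4)]
20 [0.4758 0.0084] [0.13, -4.03, 0.18, np.float64(-19.4)]
15 [ 0.4709 -0.0005] [-0.06, -5.03, 0.18, np.float64(-24.4)]
```

In the tool's units: -3 cm is -0.05, -2.4 cm is -0.04, -15 degrees is -0.0417.

Call:
arm_command:
  steps:
    - [[0.0017,-0.01,-0.0017,-0.0083],[0.0017,-0.02,-0.0017,-0.0167],[0.0033,-0.03,-0.0017,-0.025],[0.0033,-0.04,-0.0017,-0.0333],[0.0033,-0.05,-0.0017,-0.0417]]

```text
clock: 5.6
tool_pos: [0.4814, 0.0169, 0.1346]
orientation: [3.139, 0.001, 2.716]
force: [3.0, 1.1, 0.0]
finger_gap: -0.005
gripper_force: 1.1
```

```bash
python3 -c "
from h import *
st();arc(.023,[25,20,15,10,5,0])"
```

```text
5.6 [0.4814, 0.0169, 0.1346] [179.9, 0.0, 155.6] F [3.0, 1.1, 0.0] gap -0.0 1.1 q [0.29, 0.75, -0.69, 2.07, 0.84, 0.63, 0.16]
25 [0.4815 0.0169] [-0.01, 0.01, 0.26, np.float64(0.6)]
20 [0.4758 0.0084] [0.16, -1.0, 0.26, np.float64(-4.4)]
15 [ 0.4709 -0.0005] [0.24, -2.02, 0.25, np.float64(-9.4)]
10 [ 0.4667 -0.0099] [0.23, -3.05, 0.25, np.float64(-14.4)]
5 [ 0.4634 -0.0196] [0.13, -4.07, 0.25, np.float64(-19.4)]
0 [ 0.461  -0.0295] [-0.06, -5.07, 0.25, np.float64(-24.4)]
```

In the tool's units: -3 cm is -0.05, -2.4 cm is -0.04, -15 degrees is -0.0417.

Call:
arm_command:
  steps:
    - [[0.0017,-0.01,0,-0.0083],[0.0017,-0.02,0,-0.0167],[0.0033,-0.03,0,-0.025],[0.0033,-0.04,0,-0.0333],[0.0033,-0.05,0,-0.0417]]

```text
clock: 6.02
tool_pos: [0.4669, -0.0093, 0.1346]
orientation: [3.14, 0.001, 2.978]
force: [2.5, 1.7, 1.1]
finger_gap: 0.001
gripper_force: 1.2
```

```bash
python3 -c "
from h import *
st();arc(.023,[10,5,0,-5,-8,-11])"
```

```text
6.02 [0.4669, -0.0093, 0.1346] [179.9, 0.1, 170.7] F [2.5, 1.7, 1.1] gap 0.0 1.2 q [0.38, 0.76, -0.76, 2.11, 0.91, 0.64, 0.39]
10 [ 0.4667 -0.0099] [0.0, -0.06, 0.26, np.float64(0.7)]
5 [ 0.4634 -0.0196] [0.17, -1.07, 0.26, np.float64(-4.3)]
0 [ 0.461  -0.0295] [0.25, -2.09, 0.25, np.float64(-9.3)]
-5 [ 0.4594 -0.0396] [0.24, -3.11, 0.25, np.float64(-14.3)]
-8 [ 0.4589 -0.0457] [0.19, -3.72, 0.25, np.float64(-17.3)]
-11 [ 0.4587 -0.0519] [0.11, -4.33, 0.25, np.float64(-20.3)]
```

In the tool's units: -1.9 cm is -0.0317, -1.6 cm is -0.0267, -9 degrees is -0.025.

Call:
arm_command:
  steps:
    - [[0.0017,-0.0083,0,-0.0056],[0.0017,-0.015,0,-0.0111],[0.0033,-0.0217,0,-0.0167],[0.0033,-0.0267,0,-0.0222],[0.0033,-0.0317,0,-0.025]]

```text
clock: 6.43
tool_pos: [0.4613, -0.0278, 0.1345]
orientation: [3.14, 0.0, 3.134]
force: [-0.1, 1.6, 2.3]
finger_gap: 0.002
gripper_force: 1.4
```

In the tool's units: -1 cm is -0.0167, -0.8 cm is -0.0133, -5 degrees is -0.0139.

Call:
arm_command:
  steps:
    - [[0,-0.0033,0,-0.0028],[0,-0.0067,0,-0.0056],[0,-0.01,0,-0.0083],[0,-0.0133,0,-0.0111],[0,-0.0167,0,-0.0139]]

```text
clock: 6.85
tool_pos: [0.4607, -0.0388, 0.1341]
orientation: [-3.141, -0.001, -3.064]
force: [-2.3, 1.8, 1.6]
finger_gap: -0.001
gripper_force: 1.6
```

```bash
python3 - <<'E'
from h import *
o=st();arc(.023,[-5,-8,-11])
im,d=ctrl.get_image("wrist")
for s in ctrl.silhouettes("seat","wrist")[:2]:
    P=cloud("wrist",s["mask"],d,o);print(s["p"],s["pixel"],np.percentile(P,[2,50,98],axis=0).round(3).tolist())
for t,z in (("hub",.11),("mark",.014)):
    for s in ctrl.tip_of(t,"wrist")[:2]: print(t,round(s["p"],2),s["pixel"],world("wrist",s["pixel"],z=z,o=o).round(4))
E
```

```text
6.85 [0.4607, -0.0388, 0.1341] [-180.0, -0.1, -175.6] F [-2.3, 1.8, 1.6] gap -0.0 1.6 q [0.48, 0.77, -0.82, 2.12, 0.95, 0.68, 0.65]
-5 [ 0.4594 -0.0396] [0.14, -0.08, 0.21, np.float64(-0.6)]
-8 [ 0.4589 -0.0457] [0.23, -0.68, 0.21, np.float64(-3.6)]
-11 [ 0.4587 -0.0519] [0.3, -1.29, 0.21, np.float64(-6.6)]
0.81 [236.1, 243.5] [[0.449, -0.074, 0.115], [0.456, -0.062, 0.117], [0.473, -0.046, 0.119]]
```

In the tool's units: -0.5 cm is -0.0083, -0.4 cm is -0.0067, -3 degrees is -0.0083.

Call:
arm_command:
  steps:
    - [[0,-0.0017,0,-0.0028],[0.0017,-0.0033,0,-0.0028],[0.0017,-0.005,0,-0.0056],[0.0017,-0.0067,0,-0.0056],[0.0017,-0.0083,0,-0.0083]]

```text
clock: 7.47
tool_pos: [0.461, -0.0436, 0.1343]
orientation: [3.141, 0.0, -3.013]
force: [-1.5, 1.9, 0.4]
finger_gap: -0.002
gripper_force: 1.1
```

In the tool's units: -0.3 cm is -0.005, -0.2 cm is -0.0033, -1 degrees is -0.0028.

Call:
arm_command:
  steps:
    - [[0,-0.0017,0,0],[0,-0.0033,0,-0.0028],[0,-0.0033,0,-0.0028],[0,-0.005,0,-0.0028],[0,-0.005,0,-0.0028]]

```text
clock: 7.88
tool_pos: [0.461, -0.0469, 0.1342]
orientation: [-3.141, -0.001, -2.996]
force: [-2.5, 1.3, 0.6]
finger_gap: -0.001
gripper_force: 1.2
```

In the tool's units: -0.3 cm is -0.005, -0.2 cm is -0.0033, -2 degrees is -0.0056.

Call:
arm_command:
  steps:
    - [[0,-0.0017,0,0],[0,-0.0033,0,-0.0028],[0,-0.0033,0,-0.0028],[0,-0.005,0,-0.0028],[0,-0.005,0,-0.0056]]

```text
clock: 8.3
tool_pos: [0.4616, -0.0499, 0.1342]
orientation: [-3.141, -0.0, -2.961]
force: [-3.1, 1.6, 0.6]
finger_gap: 0.001
gripper_force: 1.2
```

In the tool's units: -0.2 cm is -0.0033, -0.1 cm is -0.0017.

Call:
arm_command:
  steps:
    - [[0,-0.0017,0,0],[0,-0.0017,0,0],[0,-0.0033,0,0],[0,-0.0033,0,0],[0,-0.0033,0,0]]

```text
clock: 8.72
tool_pos: [0.4622, -0.0517, 0.1342]
orientation: [-3.141, 0.0, -2.961]
force: [-2.6, 1.7, 1.2]
finger_gap: 0.005
gripper_force: 1.0
```

In the tool's units: -0.2 cm is -0.0033, -0.1 cm is -0.0017.

Call:
arm_command:
  steps:
    - [[0,-0.0017,0,0],[0,-0.0017,0,0],[0,-0.0033,0,0],[0,-0.0033,0,0],[0,-0.0033,0,0]]

```text
clock: 9.13
tool_pos: [0.4624, -0.053, 0.1343]
orientation: [3.141, 0.0, -2.961]
force: [-2.2, 4.7, 1.1]
finger_gap: 0.001
gripper_force: 2.1
```

In the tool's units: -0.1 cm is -0.0017.

Call:
arm_command:
  steps:
    - [[0,-0.0017,0,0],[0,-0.0017,0,0],[0,-0.0017,0,0]]

```text
clock: 9.38
tool_pos: [0.4625, -0.0533, 0.1343]
orientation: [3.14, 0.0, -2.96]
force: [-2.8, 4.7, 2.1]
finger_gap: 0.001
gripper_force: 2.9
```

In the tool's units: -0.1 cm is -0.0017.

Call:
arm_command:
  steps:
    - [[0,-0.0017,0,0],[0,-0.0017,0,0],[0,-0.0017,0,0]]

```text
clock: 9.63
tool_pos: [0.4626, -0.0536, 0.1343]
orientation: [3.139, 0.001, -2.96]
force: [-4.0, 7.0, -0.4]
finger_gap: 0.001
gripper_force: 3.5
```

Pushing no longer moves the peg and the force is rising to 7 N, so it is at the stop. I'll back off, rise and measure the peg.

In the tool's units: -6 cm is -0.1, 3.5 cm is 0.0583.

Call:
arm_command:
  steps:
    - [[0,0.0083,0,0],[0,0.025,0,0],[0,0.05,0,0],[0,0.0583,-0.0333,0],[0,0.0583,-0.1,0]]

```text
clock: 10.05
tool_pos: [0.455, -0.0212, 0.1925]
orientation: [-3.141, -0.006, -2.959]
force: [0.9, -1.2, 0.6]
finger_gap: 0.002
gripper_force: 0.0
```

In the tool's units: -9 cm is -0.15, -8 cm is -0.1333.

Call:
arm_command:
  steps:
    - [[0,0.0083,-0.0667,0],[0,0.0083,-0.1333,0],[0,0.0083,-0.15,0],[0,0.0083,-0.15,0],[0,0.0083,-0.15,0]]

```text
clock: 10.47
tool_pos: [0.4563, -0.0174, 0.2844]
orientation: [-3.139, 0.001, -2.963]
force: [-0.0, -0.1, 0.6]
finger_gap: -0.006
gripper_force: 0.0
```

```bash
python3 - <<'E'
from h import *
o=st()
im,d=ctrl.get_image("wrist");cv2.imwrite("pics/w2.png",im[:,:,::-1])
v,u=np.mgrid[:420,:560];W=world("wrist",np.c_[u.ravel(),v.ravel()],depth=d.ravel(),o=o).reshape(420,560,3)
for s in ctrl.silhouettes("seat","wrist")[:2]:
    P=W[s["mask"]];P=P[(P[:,2]>.112)&(P[:,2]<.125)];print("seat",s["p"],s["pixel"],np.median(P,0).round(4),cv2.minEnclosingCircle(P[:,:2].astype(np.float32)))
for n,z in(("tip",(.148,.165)),):
    b=(np.hypot(W[...,0]-.465,W[...,1]+.074)<.03)&(W[...,2]>z[0])&(W[...,2]<z[1]);P=W[b];print(n,len(P),P.mean(0).round(4),np.percentile(P[:,2],98))
    p=P[P[:,2]>.152];print(p.mean(0) if len(p) else 0)
for t,z in (("hub",.11),("mark",.014)):
    for s in ctrl.tip_of(t,"wrist")[:1]: print(t,round(s["p"],2),s["pixel"],world("wrist",s["pixel"],z=z,o=o).round(4))
print(np.round(go(.4326,.3072,.20,152),2))
im,d=ctrl.get_image("top")
W=world("top",np.c_[u.ravel(),v.ravel()],depth=d.ravel()).reshape(420,560,3)
b=(np.hypot(W[...,0]-.465,W[...,1]+.074)<.035)&(W[...,2]>.11);P=W[b]
for z0,z1 in((.112,.125),(.145,.165)):
  p=P[(P[:,2]>z0)&(P[:,2]<z1)];print("top",z0,len(p),p.mean(0).round(4) if len(p) else 0, cv2.minEnclosingCircle(p[:,:2].astype(np.float32)) if len(p) else 0)
E
```

```text
10.47 [0.4563, -0.0174, 0.2844] [-179.9, 0.1, -169.8] F [-0.0, -0.1, 0.6] gap -0.01 0.0 q [0.62, 0.57, -1.08, 1.96, 0.61, 0.98, 1.0]
seat 0.85 [228.3, 185.2] [ 0.4616 -0.0667  0.1176] ((0.4668022096157074, -0.07206293195486069), 0.01718256063759327)
tip 135 [ 0.4661 -0.0715  0.1514] 0.15439986654952972
[ 0.46670756 -0.07208444  0.15315085]
hub 0.57 [224.8, 293.2] [[ 0.5789 -0.0565  0.11  ]]
mark 0.65 [237.0, 219.1] [[ 0.5291 -0.0632  0.014 ]]
[-3.63 32.28  8.27 38.3 ]
top 0.112 0 0 0
top 0.145 0 0 0
```

View pics/w2.png

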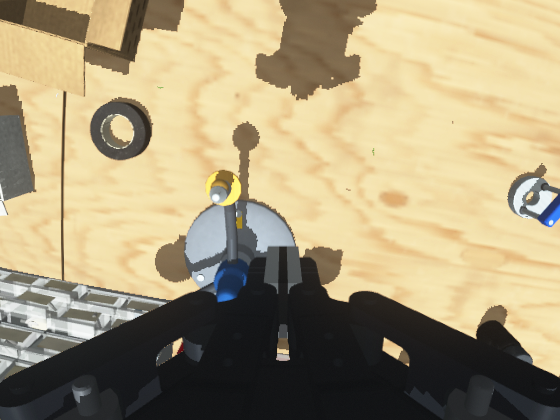

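The picture shows the empty peg over the mark (228,187), and the tree is at its stop. The peg is at (0.467,-0.072) with H ≈ 0.116. On to the gauge.

In the tool's units: 20 cm is 0.3333, 16 cm is 0.2667, 30 degrees is 0.0833.

Call:
arm_command:
  steps:
    - [[-0.0067,0.0667,0.0133,0.0167],[-0.0133,0.1333,0.0267,0.0333],[-0.02,0.2,0.0417,0.05],[-0.0267,0.2667,0.0567,0.0667],[-0.0333,0.3333,0.0717,0.0833]]
  grip: 1

```text
clock: 11.13
tool_pos: [0.4389, 0.1856, 0.24]
orientation: [-3.14, -0.001, 2.793]
force: [0.8, -0.3, -0.0]
finger_gap: 0.709
gripper_force: 0.0
```

```bash
python3 -c "
from h import *
st();print(go(.4326,.3072,.18,152))"
```

```text
11.13 [0.4389, 0.1856, 0.24] [-179.9, -0.0, 160.0] F [0.8, -0.3, -0.0] gap 0.71 0.0 q [0.02, 0.59, -0.83, 1.97, 0.58, 0.84, 0.1]
[4.74, 11.22, 5.99, np.float64(8.0)]
```

In the tool's units: 10.8 cm is 0.18, 7.2 cm is 0.12, 8 degrees is 0.0222.

Call:
arm_command:
  steps:
    - [[0.0267,0.0583,0.025,0.0083],[0.0517,0.12,0.05,0.0167],[0.075,0.18,0.0667,0.0222],[0.075,0.18,0.0667,0.0222],[0.075,0.18,0.0667,0.0222]]

```text
clock: 11.55
tool_pos: [0.4316, 0.3039, 0.2]
orientation: [-3.141, -0.002, 2.665]
force: [-0.2, -0.7, -0.6]
finger_gap: 0.999
gripper_force: 0.0
```

```bash
python3 - <<'E'
from h import *
o=st()
im,d=ctrl.get_image("wrist");cv2.imwrite("pics/w3.png",im[:,:,::-1])
v,u=np.mgrid[:420,:560];W=world("wrist",np.c_[u.ravel(),v.ravel()],depth=d.ravel(),o=o).reshape(420,560,3)
hsv=cv2.cvtColor(im,cv2.COLOR_RGB2HSV)
near=np.hypot(W[...,0]-.4326,W[...,1]-.307)<.05
b=near&(hsv[...,0]>100)&(hsv[...,0]<130)&(hsv[...,1]>120)&(W[...,2]>.061)&(W[...,2]<.072);P=W[b];print(len(P),np.median(P,0).round(4))
if len(P):
    q=P[:,:2]-P[:,:2].mean(0);e=np.linalg.svd(q,full_matrices=False)[2][0];print(cv2.minAreaRect(P[:,:2].astype(np.float32)),np.degrees(np.arctan2(e[1],e[0])))
b=near&(W[...,2]>.009)&(W[...,2]<.02);P=W[b];print("ring",cv2.minEnclosingCircle(P[:,:2].astype(np.float32)))
E
```

```text
11.55 [0.4316, 0.3039, 0.2] [-179.9, -0.1, 152.7] F [-0.2, -0.7, -0.6] gap 1.0 0.0 q [-0.27, 0.69, -0.72, 1.87, 0.61, 0.81, -0.22]
818 [0.4317 0.3095 0.0653]
((0.43307819962501526, 0.3088672459125519), (0.013393733650445938, 0.047860465943813324), 63.33707809448242) -26.609361839309305
ring ((0.43366023898124695, 0.30862563848495483), 0.027852967381477356)
```

View pics/w3.png

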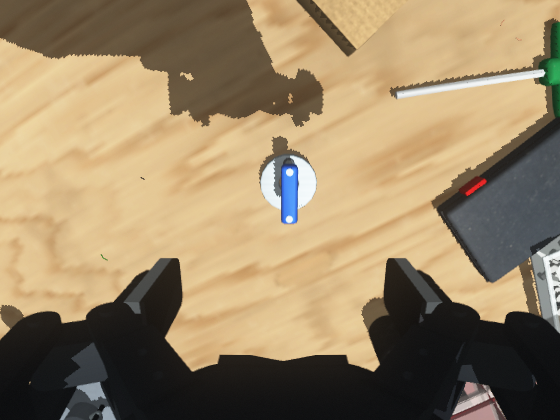

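The gauge stands upright, with its bar at (289,195) lined up with tool x midway between the open fingers.

In the tool's units: 11 cm is 0.1833, 8 cm is 0.1333.

Call:
arm_command:
  steps:
    - [[0.0017,0.0067,0.0667,0],[0.0017,0.0067,0.1333,0],[0.0017,0.0067,0.1833,0],[0.0017,0.0067,0.1833,0],[0.0017,0.0067,0.1833,0]]

```text
clock: 12.02
tool_pos: [0.4343, 0.3027, 0.0906]
orientation: [-3.138, -0.0, 2.657]
force: [0.4, -0.2, 0.5]
finger_gap: 1.008
gripper_force: 0.0
```

```bash
python3 -c "
from h import *
st();print(go(.433,.3088,.043,153.2))"
```

```text
12.02 [0.4343, 0.3027, 0.0906] [-179.8, -0.0, 152.2] F [0.4, -0.2, 0.5] gap 1.01 0.0 q [-0.36, 0.84, -0.56, 1.95, 0.8, 0.59, -0.39]
[0.4, 0.5, 4.76, np.float64(-1.0)]
```

In the tool's units: 4.7 cm is 0.0783, 3 cm is 0.05, -1 degrees is -0.0028.

Call:
arm_command:
  steps:
    - [[0.005,0.005,0.025,-0.0028],[0.005,0.0067,0.05,-0.0028],[0.005,0.0067,0.0783,-0.0028],[0.005,0.0067,0.0783,-0.0028],[0.005,0.0067,0.0783,-0.0028]]

```text
clock: 12.43
tool_pos: [0.4346, 0.3099, 0.0458]
orientation: [3.14, 0.001, 2.675]
force: [-0.3, 0.5, 1.6]
finger_gap: 1.004
gripper_force: 0.0
```

```bash
python3 -c "
from h import *
st();print(go(.433,.3088,.043,153.2))"
```

```text
12.43 [0.4346, 0.3099, 0.0458] [179.9, 0.1, 153.3] F [-0.3, 0.5, 1.6] gap 1.0 0.0 q [-0.42, 0.91, -0.49, 1.96, 0.89, 0.5, -0.45]
[0.09, -0.17, 0.28, np.float64(0.1)]
```

Close enough; I'll centre it and close.

In the tool's units: 0.3 cm is 0.005, -0.2 cm is -0.0033.

Call:
arm_command:
  steps:
    - [[0.0017,-0.0033,0.005,0],[0.0017,-0.0033,0.005,0]]

```text
clock: 12.6
tool_pos: [0.4323, 0.3087, 0.0425]
orientation: [3.14, 0.001, 2.676]
force: [0.7, 0.0, -0.2]
finger_gap: 0.998
gripper_force: 0.0
```

Call:
arm_command:
  steps:
    - [[0,0,0,0],[0,0,0,0],[0,0,0,0],[0,0,0,0],[0,0,0,0]]
  grip: -1
  newtons: 50

```text
clock: 13.02
tool_pos: [0.4319, 0.3087, 0.0413]
orientation: [3.142, 0.0, 2.676]
force: [0.4, -1.0, -0.6]
finger_gap: 0.299
gripper_force: 0.0
```

Call:
arm_command:
  steps:
    - [[0,0,0,0],[0,0,0,0],[0,0,0,0],[0,0,0,0],[0,0,0,0]]

```text
clock: 13.43
tool_pos: [0.4319, 0.3088, 0.0412]
orientation: [3.141, 0.0, 2.676]
force: [0.3, 1.1, 1.0]
finger_gap: 0.154
gripper_force: 52.9
```

In the tool's units: -17 cm is -0.2833, -13 cm is -0.2167.

Call:
arm_command:
  steps:
    - [[0,0,-0.0333,0],[0,0,-0.0833,0],[0,0,-0.15,0],[0,0,-0.2167,0],[0,0,-0.2833,0]]

```text
clock: 13.85
tool_pos: [0.431, 0.3078, 0.2124]
orientation: [-3.139, -0.001, 2.677]
force: [0.9, 0.8, -1.4]
finger_gap: 0.153
gripper_force: 52.6
```

In the tool's units: -2.5 cm is -0.0417, -2 cm is -0.0333.

Call:
arm_command:
  steps:
    - [[0,0,-0.0333,0],[0,0,-0.0417,0],[0,0,-0.0417,0]]

```text
clock: 14.1
tool_pos: [0.4322, 0.3087, 0.2371]
orientation: [3.14, 0.001, 2.676]
force: [-0.9, -0.3, -2.6]
finger_gap: 0.153
gripper_force: 52.7
```

```bash
python3 -c "
from h import *
st();print(go(.4667,-.072,.235,153))"
```

```text
14.1 [0.4322, 0.3087, 0.2371] [179.9, 0.1, 153.3] F [-0.9, -0.3, -2.6] gap 0.15 52.7 q [-0.25, 0.65, -0.76, 1.83, 0.56, 0.9, -0.17]
[-20.19, -32.46, 0.19, np.float64(0.3)]
```

In the tool's units: -16 cm is -0.2667, -12.8 cm is -0.2133.

Call:
arm_command:
  steps:
    - [[-0.0333,-0.0533,-0.0083,0],[-0.0667,-0.1067,-0.0083,0],[-0.1,-0.16,-0.0083,0],[-0.1333,-0.2133,-0.0083,0],[-0.1667,-0.2667,-0.0083,0]]

```text
clock: 14.52
tool_pos: [0.4478, 0.1181, 0.2389]
orientation: [-3.138, -0.003, 2.677]
force: [0.3, -0.5, -1.0]
finger_gap: 0.157
gripper_force: 52.6
```

In the tool's units: -11.8 cm is -0.1967, -11.2 cm is -0.1867.

Call:
arm_command:
  steps:
    - [[-0.0333,-0.0533,0,0],[-0.0667,-0.1067,0,0],[-0.1,-0.16,0,0],[-0.1167,-0.1867,0,0],[-0.1233,-0.1967,0,0]]

```text
clock: 14.93
tool_pos: [0.4605, -0.0232, 0.2384]
orientation: [-3.136, -0.004, 2.669]
force: [-0.8, 0.2, -1.6]
finger_gap: 0.154
gripper_force: 52.6
```

```bash
python3 - <<'E'
from h import *
o=st();print(go(.4667,-.072,.235,153))
im,d=ctrl.get_image("wrist");cv2.imwrite("pics/w4.png",im[:,:,::-1])
v,u=np.mgrid[:420,:560];W=world("wrist",np.c_[u.ravel(),v.ravel()],depth=d.ravel(),o=o).reshape(420,560,3)
b=(np.hypot(W[...,0]-.4667,W[...,1]+.072)<.035)&(W[...,2]>.1515)&(W[...,2]<.16);P=W[b];print("tip",len(P),P.mean(0).round(4) if len(P) else 0)
for s in ctrl.silhouettes("gauge","wrist")[:2]:
    P=W[s["mask"]];P=P[(P[:,2]>.19)&(P[:,2]<.222)];print("g",s["p"],s["pixel"],len(P),np.median(P,0).round(4),cv2.minEnclosingCircle(P[:,:2].astype(np.float32)) if len(P) else 0)
E
```

```text
14.93 [0.4605, -0.0232, 0.2384] [-179.7, -0.3, 152.9] F [-0.8, 0.2, -1.6] gap 0.15 52.6 q [0.47, 0.57, -0.82, 2.01, 0.58, 0.82, 0.42]
[-2.78, -4.07, 0.35, np.float64(-0.1)]
tip 82 [ 0.4659 -0.0715  0.153 ]
g 0.95 [283.0, 245.4] 4048 [ 0.4486 -0.0129  0.2108] ((0.46100589632987976, -0.023698298260569572), 0.02800619602203369)
```

View pics/w4.png

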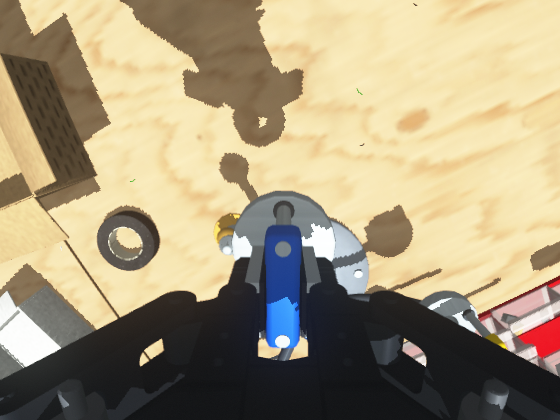

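The gauge hangs level in the fingers with its ring centred on the TCP, and the peg tip is at (227,250) to the left. I'll move over the peg.

In the tool's units: -3.9 cm is -0.065, -3.6 cm is -0.06.

Call:
arm_command:
  steps:
    - [[-0.0217,-0.0333,0.005,0],[-0.0433,-0.06,0.005,0],[-0.045,-0.065,0.005,0],[-0.045,-0.065,0.005,0],[-0.045,-0.065,0.005,0]]

```text
clock: 15.45
tool_pos: [0.4689, -0.0627, 0.2379]
orientation: [3.14, -0.001, 2.679]
force: [-0.3, -0.9, -1.0]
finger_gap: 0.149
gripper_force: 52.6
```

```bash
python3 -c "
from h import *
st();print(go(.4662,-.0714,.235,153))"
```

```text
15.45 [0.4689, -0.0627, 0.2379] [179.9, -0.1, 153.5] F [-0.3, -0.9, -1.0] gap 0.15 52.6 q [0.56, 0.59, -0.83, 1.98, 0.58, 0.83, 0.51]
[-0.15, -0.9, 0.29, np.float64(0.5)]
```

In the tool's units: -0.9 cm is -0.015, 0.3 cm is 0.005.

Call:
arm_command:
  steps:
    - [[-0.0033,-0.015,0.005,0],[-0.0033,-0.015,0.005,0],[-0.0033,-0.015,0.005,0],[-0.0033,-0.015,0.005,0],[-0.0033,-0.015,0.005,0]]

```text
clock: 15.87
tool_pos: [0.467, -0.0733, 0.2354]
orientation: [3.141, 0.0, 2.677]
force: [0.6, -0.1, -1.7]
finger_gap: 0.152
gripper_force: 52.6
```

```bash
python3 - <<'E'
from h import *
o=st();print(go(.4662,-.0714,.235,153))
im,d=ctrl.get_image("wrist")
v,u=np.mgrid[:420,:560];W=world("wrist",np.c_[u.ravel(),v.ravel()],depth=d.ravel(),o=o).reshape(420,560,3)
for s in ctrl.silhouettes("gauge","wrist")[:1]:
    P=W[s["mask"]];P=P[(P[:,2]>.19)&(P[:,2]<.222)];print("g",s["p"],len(P),cv2.minEnclosingCircle(P[:,:2].astype(np.float32)),np.median(P[:,2]))
im,d=ctrl.get_image("scene");cv2.imwrite("pics/s5.png",cv2.resize(im[110:230,220:380,::-1],None,fx=5,fy=5,interpolation=cv2.INTER_CUBIC))
E
```

```text
15.87 [0.467, -0.0733, 0.2354] [180.0, 0.0, 153.4] F [0.6, -0.1, -1.7] gap 0.15 52.6 q [0.58, 0.59, -0.82, 1.99, 0.59, 0.82, 0.52]
[0.16, 0.14, 0.04, np.float64(0.4)]
g 0.59 4042 ((0.4678454101085663, -0.07384146004915237), 0.027961399406194687) 0.20773518322994317
```

View pics/s5.png

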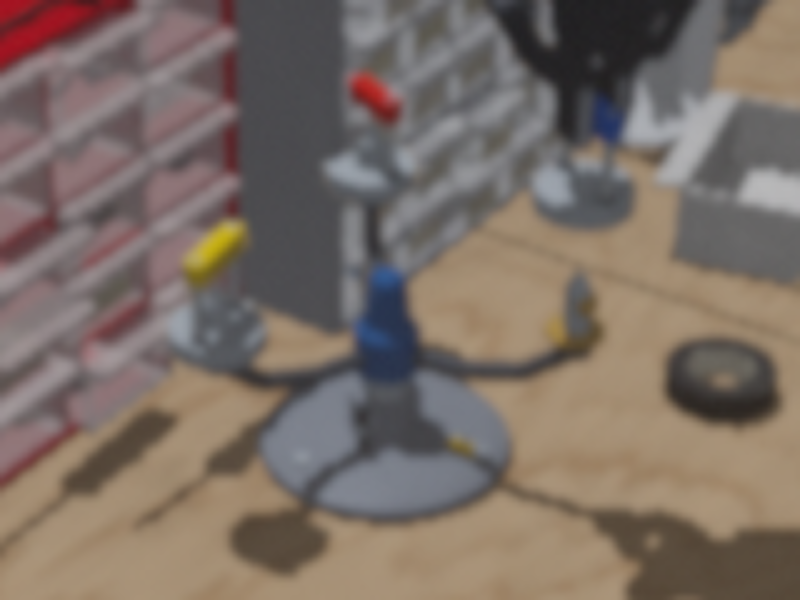

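The crop shows the gauge held at (583,190), right above the bare peg at (578,310). I'll lower with a small correction.

In the tool's units: 3.4 cm is 0.0567, 2.4 cm is 0.04.

Call:
arm_command:
  steps:
    - [[0.0033,0.0017,0.02,0],[0.0033,0.0017,0.04,0],[0.0033,0.0017,0.0567,0],[0.0033,0.0017,0.0567,0],[0.0033,0.0017,0.0567,0]]

```text
clock: 16.43
tool_pos: [0.4654, -0.0719, 0.201]
orientation: [-3.141, -0.001, 2.676]
force: [-0.6, -0.2, -2.5]
finger_gap: 0.152
gripper_force: 52.5
```

```bash
python3 -c "
from h import *
st();print(go(.466,-.0714,.192,153.4))"
```

```text
16.43 [0.4654, -0.0719, 0.201] [-180.0, -0.1, 153.3] F [-0.6, -0.2, -2.5] gap 0.15 52.5 q [0.54, 0.64, -0.77, 2.03, 0.66, 0.74, 0.46]
[-0.04, 0.07, 0.9, np.float64(-0.1)]
```

Call:
arm_command:
  steps:
    - [[0,0,0.0033,0],[0,0,0.0067,0],[0,0,0.01,0],[0,0,0.0133,0],[0,0,0.0167,0]]

```text
clock: 16.85
tool_pos: [0.4657, -0.072, 0.1912]
orientation: [3.142, 0.0, 2.676]
force: [1.4, 0.3, -1.8]
finger_gap: 0.156
gripper_force: 52.6
```

In the tool's units: 0.5 cm is 0.0083, 0.4 cm is 0.0067.

Call:
arm_command:
  steps:
    - [[0,0,0.0033,0],[0,0,0.0067,0],[0,0,0.0083,0]]

```text
clock: 17.1
tool_pos: [0.4654, -0.072, 0.1859]
orientation: [-3.141, -0.0, 2.676]
force: [0.1, 0.7, -2.0]
finger_gap: 0.152
gripper_force: 52.6
```

In the tool's units: 0.4 cm is 0.0067, 0.3 cm is 0.005.

Call:
arm_command:
  steps:
    - [[0,0,0.0017,0],[0,0,0.0033,0],[0,0,0.005,0],[0,0,0.0067,0]]

```text
clock: 17.43
tool_pos: [0.4656, -0.072, 0.1822]
orientation: [-3.142, 0.0, 2.676]
force: [-0.8, 1.0, 0.7]
finger_gap: 0.15
gripper_force: 52.9
```

In the tool's units: 0.3 cm is 0.005, 0.2 cm is 0.0033.

Call:
arm_command:
  steps:
    - [[0,0,0.0017,0],[0,0,0.0033,0],[0,0,0.005,0]]

```text
clock: 17.68
tool_pos: [0.4651, -0.0719, 0.1793]
orientation: [-3.141, -0.0, 2.676]
force: [-2.4, 0.3, 0.2]
finger_gap: 0.151
gripper_force: 53.1
```

In the tool's units: 0.3 cm is 0.005, 0.2 cm is 0.0033.

Call:
arm_command:
  steps:
    - [[0,0,0.0017,0],[0,0,0.0033,0],[0,0,0.005,0]]

```text
clock: 17.93
tool_pos: [0.4649, -0.0721, 0.1759]
orientation: [-3.141, -0.001, 2.676]
force: [-3.6, 0.3, 0.8]
finger_gap: 0.154
gripper_force: 52.8
```

In the tool's units: 0.3 cm is 0.005, 0.2 cm is 0.0033.

Call:
arm_command:
  steps:
    - [[0,0,0.0017,0],[0,0,0.0033,0],[0,0,0.005,0]]

```text
clock: 18.18
tool_pos: [0.4653, -0.072, 0.173]
orientation: [-3.141, -0.0, 2.676]
force: [-2.2, 0.2, 0.5]
finger_gap: 0.149
gripper_force: 52.9
```

In the tool's units: 0.3 cm is 0.005, 0.2 cm is 0.0033.

Call:
arm_command:
  steps:
    - [[0,0,0.0017,0],[0,0,0.0033,0],[0,0,0.005,0]]

```text
clock: 18.43
tool_pos: [0.4655, -0.072, 0.1701]
orientation: [-3.141, -0.0, 2.676]
force: [-2.7, 0.1, 0.2]
finger_gap: 0.154
gripper_force: 52.9
```

In the tool's units: 0.5 cm is 0.0083, 0.4 cm is 0.0067.

Call:
arm_command:
  steps:
    - [[0,0,0.0017,0],[0,0,0.0033,0],[0,0,0.005,0],[0,0,0.0067,0],[0,0,0.0083,0]]

```text
clock: 18.85
tool_pos: [0.4655, -0.0719, 0.1651]
orientation: [-3.142, -0.0, 2.676]
force: [-1.4, 0.2, 0.5]
finger_gap: 0.155
gripper_force: 52.9
```

In the tool's units: 0.4 cm is 0.0067, 0.3 cm is 0.005.

Call:
arm_command:
  steps:
    - [[0,0,0.0017,0],[0,0,0.0033,0],[0,0,0.005,0],[0,0,0.0067,0]]

```text
clock: 19.18
tool_pos: [0.4656, -0.072, 0.1611]
orientation: [3.142, 0.0, 2.676]
force: [-2.7, 0.1, -0.8]
finger_gap: 0.151
gripper_force: 52.7
```

In the tool's units: 0.2 cm is 0.0033, 0.1 cm is 0.0017.

Call:
arm_command:
  steps:
    - [[0,0,0.0017,0],[0,0,0.0033,0],[0,0,0.0033,0]]

```text
clock: 19.43
tool_pos: [0.4657, -0.072, 0.159]
orientation: [3.141, 0.0, 2.676]
force: [-0.5, -0.6, -2.7]
finger_gap: 0.15
gripper_force: 52.5
```

In the tool's units: 0.1 cm is 0.0017.

Call:
arm_command:
  steps:
    - [[0,0,0.0017,0],[0,0,0.0017,0],[0,0,0.0017,0]]

```text
clock: 19.68
tool_pos: [0.4659, -0.0719, 0.1582]
orientation: [3.141, 0.001, 2.676]
force: [-0.3, 0.2, -3.5]
finger_gap: 0.151
gripper_force: 52.5
```

In the tool's units: 0.1 cm is 0.0017.

Call:
arm_command:
  steps:
    - [[0,0,0.0017,0],[0,0,0.0017,0],[0,0,0.0017,0]]

```text
clock: 19.93
tool_pos: [0.466, -0.0719, 0.1574]
orientation: [3.141, 0.001, 2.676]
force: [0.3, -0.3, -1.9]
finger_gap: 0.153
gripper_force: 52.7
```

Call:
arm_command:
  steps:
    - [[0,0,0.0017,0],[0,0,0.0017,0],[0,0,0.0017,0]]

```text
clock: 20.18
tool_pos: [0.4659, -0.0719, 0.1566]
orientation: [3.141, 0.001, 2.676]
force: [-1.2, 0.4, 2.6]
finger_gap: 0.153
gripper_force: 53.3
```

In the tool's units: 0.1 cm is 0.0017.

Call:
arm_command:
  steps:
    - [[0,0,0.0017,0],[0,0,0.0017,0],[0,0,0.0017,0]]

```text
clock: 20.43
tool_pos: [0.4657, -0.0719, 0.1559]
orientation: [-3.141, 0.001, 2.676]
force: [-1.7, -0.6, 9.6]
finger_gap: 0.154
gripper_force: 54.2
```

In the tool's units: 0.1 cm is 0.0017.

Call:
arm_command:
  steps:
    - [[0,0,0.0017,0],[0,0,0.0017,0],[0,0,0.0017,0]]

```text
clock: 20.68
tool_pos: [0.4656, -0.072, 0.1553]
orientation: [-3.141, 0.001, 2.676]
force: [-3.3, -0.9, 15.3]
finger_gap: 0.149
gripper_force: 54.9
```

In the tool's units: -0.05 cm is -0.0008.

Call:
arm_command:
  steps:
    - [[0,0,-0.0008,0],[0,0,-0.0008,0],[0,0,-0.0008,0],[0,0,-0.0008,0],[0,0,-0.0008,0]]

```text
clock: 21.1
tool_pos: [0.4657, -0.0719, 0.1557]
orientation: [-3.141, 0.001, 2.676]
force: [-4.4, -1.0, 11.9]
finger_gap: 0.155
gripper_force: 54.6
```

Call:
arm_command:
  steps:
    - [[0,0,0,0],[0,0,0,0],[0,0,0,0]]

```text
clock: 21.35
tool_pos: [0.4657, -0.0719, 0.1556]
orientation: [-3.141, 0.001, 2.676]
force: [-3.6, -0.8, 11.7]
finger_gap: 0.151
gripper_force: 54.6
```

In the tool's units: -0.15 cm is -0.0025, -0.1 cm is -0.0017.

Call:
arm_command:
  steps:
    - [[0,0,-0.0017,0],[0,0,-0.0025,0],[0,0,-0.0025,0],[0,0,-0.0025,0]]

```text
clock: 21.68
tool_pos: [0.4658, -0.0719, 0.1564]
orientation: [3.141, 0.001, 2.676]
force: [-1.9, -0.2, 4.0]
finger_gap: 0.158
gripper_force: 53.5
```

Call:
arm_command:
  steps:
    - [[0,0,0,0],[0,0,0,0],[0,0,0,0],[0,0,0,0],[0,0,0,0]]
  grip: 0.4

```text
clock: 22.1
tool_pos: [0.4656, -0.0719, 0.1561]
orientation: [3.141, -0.0, 2.676]
force: [-0.2, 1.0, -0.1]
finger_gap: 0.7
gripper_force: 0.0
```

In the tool's units: -12 cm is -0.2, -9 cm is -0.15.

Call:
arm_command:
  steps:
    - [[0,0,-0.0167,0],[0,0,-0.05,0],[0,0,-0.1,0],[0,0,-0.15,0],[0,0,-0.2,0]]

```text
clock: 22.52
tool_pos: [0.4651, -0.0715, 0.2781]
orientation: [3.141, -0.001, 2.677]
force: [1.5, -0.8, -1.0]
finger_gap: 0.702
gripper_force: 0.0
```

In the tool's units: 8 cm is 0.1333, 5 cm is 0.0833.

Call:
arm_command:
  steps:
    - [[0,0.0417,0,0],[0,0.0833,0,0],[0,0.1333,0,0],[0,0.1333,0,0],[0,0.1333,0,0]]

```text
clock: 22.93
tool_pos: [0.5018, 0.0017, 0.2771]
orientation: [3.14, 0.0, 2.68]
force: [-0.1, -1.2, -0.1]
finger_gap: 0.7
gripper_force: 0.0
```

```bash
python3 - <<'E'
from h import *
o=st()
im,d=ctrl.get_image("wrist");cv2.imwrite("pics/w6.png",im[:,:,::-1])
v,u=np.mgrid[:420,:560];W=world("wrist",np.c_[u.ravel(),v.ravel()],depth=d.ravel(),o=o).reshape(420,560,3)
for s in ctrl.silhouettes("gauge","wrist")[:2]:
    P=W[s["mask"]];print(s["p"],s["pixel"],np.percentile(P,[2,50,98],axis=0).round(4).tolist())
    for a,b in((.12,.138),(.172,.19)):
        p=P[(P[:,2]>a)&(P[:,2]<b)]
        if len(p):print(a,len(p),np.median(p[:,2]),cv2.minEnclosingCircle(p[:,:2].astype(np.float32)))
E
```

```text
22.93 [0.5018, 0.0017, 0.2771] [179.9, 0.0, 153.6] F [-0.1, -1.2, -0.1] gap 0.7 0.0 q [0.44, 0.57, -0.85, 1.85, 0.52, 0.96, 0.46]
0.66 [183.1, 198.5] [[0.4419, -0.086, 0.1198], [0.4676, -0.0654, 0.1327], [0.4914, -0.0458, 0.1824]]
0.12 1711 0.1293210475693775 ((0.4673745632171631, -0.072250597178936), 0.02804599329829216)
0.172 1401 0.1809095861668489 ((0.4670673608779907, -0.0717756375670433), 0.024831578135490417)
```

View pics/w6.png

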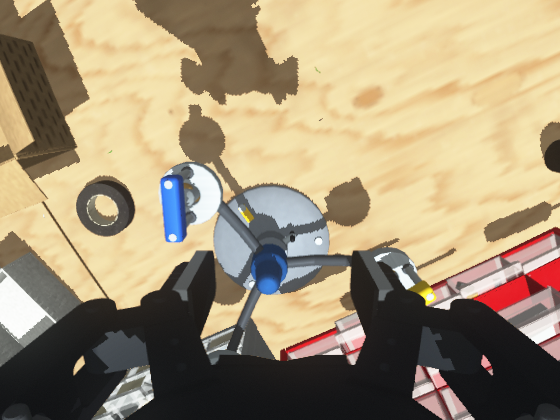

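The picture shows the blue gauge seated on the peg at (190,198), over the mark. Its ring top is at 0.129, which puts the underside at about 0.115, so it is home. It is upright and unshifted, and the robot is clear.

```bash
python3 -c "
from bench import ctrl
print(ctrl.finish_job())"
```

```text
the job is handed in; nothing more can be done
None
```

The tree is at its stop, and the blue-handled gauge is pressed home past the catch, held there at about 12 N and released. The job is handed in, but no verdict came back.

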